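# Click the stirrer's speed selector to step five and start it

## Task

Set the magnetic stirrer to speed five and start it: with a fingertip, push the selector lever round clockwise, click by click, until it rests in the click position at the fifth dot after the bar-shaped zero mark; only then press the round start button all the way down and let it come up again. Push only, without pinching or lifting anything, and leave the beaker on the plate and the jar, tape roll and small box round the stirrer where they are.

Things in the scene. Friction and masses are not known exactly. Their poses are not given: they have to be found in the camera images.
- stirrer: magnetic stirrer, fixed to the bench: white box 170 mm (x) by 310 mm (y), its flat top 55 mm high. Origin at the centre of its underside; at yaw 0 its x points away from the robot, y left. On the left half of the top a round aluminium plate (134 mm wide, its surface 68 mm above the bench, centre at x 3, y 78 mm of this frame) carries the beaker; the right half is a grey control panel (56 mm high) with the selector and the start button.
- selector_axis (a point): a point on the upright axis of the selector, 71 mm above the bench; it lies at x 15, y -80 mm of the stirrer's frame. The selector is a black round hub (30 mm wide, top 82 mm above the bench) with one lever.
- lever_tip (a point): outer end of the selector lever, at half its height (71 mm above the bench), 48 mm from the axis. The lever is a black bar 10 mm thick that runs from the hub to its tip, from 60 to 83 mm above the bench, with upright flanks to push against and a white line on top. Keep the pushing fingertips some 65 mm above the bench, 30 to 42 mm from the axis.
- selector (a joint): selector angle in rad, 0 at the zero mark, growing clockwise from above; 8 click positions 30 degrees apart, 0 to 3.665 rad (stop just beyond); the fifth dot is 2.618. It starts in position 0, 1 or 2, settling in the first half second. About 0.12 N m (3 N at 38 mm) pushes it out of a position; past half-way (0.26 rad) it snaps on by itself and rests within 0.05 rad of the next.
- zero_mark (a point): the zero mark on the panel, a black bar 13 by 4 mm that points at the axis, 60 mm from it. Clockwise from it, every 30 degrees, follow seven black dots of slowly growing size (6 to 10 mm).
- fifth_dot (a point): the fifth dot after the zero mark, 60 mm from the axis, on the panel.
- start_top (a point): centre of the top of the start button, a steel push button 24 mm wide in a black housing, at x -52, y -128 mm of the stirrer's frame (front right corner of the panel). It is pressed straight down.
- start (a joint): travel of the start button in m: 0 up, 0.006 fully down; a spring lifts it again, fully down takes 5 N.
- beaker: small plastic beaker, 57 mm wide and 60 mm high, loose on the stirrer's plate; origin at its underside. To be left alone.
- jar: small clear jar with a white lid, 47 mm wide, 37 mm high, loose on the bench to the right of the stirrer; origin at its underside. To be left alone.
- tape: white tape roll lying flat, 65 mm wide, 19 mm high, loose on the bench in front of the stirrer; origin at its underside. To be left alone.
- blade_box: small flat white cardboard box, 42 by 70 by 12 mm, loose on the bench to the left of the stirrer; origin at its underside. To be left alone.

How it is judged:
By the outcome, as a careful person would: the job done as asked, in the order asked, and still so for the second after the job is handed in, with the robot touching nothing.
It also fails if it takes over 54 s, if anything falls off the work surface, if the arm or the gripper's body presses on something with over 40 N, if the wrist force passes 120 N, or if a joint passes its speed limit or range.

## Robot

A 6-joint arm with a two-finger parallel gripper is mounted at the origin on a cart in front of the work surface, level with it; the furniture and walls round the work are solid. World frame = base frame: x ahead of the robot, y to its left, z up, the work surface at z = 0. Lengths are in mm, angles in rad, forces in N, time in s.
With the tool pointing down it reaches from about 275 to 750 mm from the base axis. Payload 10.2 kg.
Tool frame: the origin (TCP) lies at the very end of the fingers, on their centre line; the grasp point (between the pads) lies 19 mm behind it; z points along the fingers, y is the line along which they close (so a half turn about z gives the same grasp; the last joint's range is limited). The gripper opens to 85 mm and grips with 20 to 120 N. Pads are 22 mm wide; open, the fingers measure 114 mm over their backs; the gripper's body (76 mm by 85 mm) begins 54 mm behind the grasp point. The pads swing forward as they close: fully open they stand 13 mm farther back than shut.
Start: joints at [0.975, 0.313, 1.498, -0, 1.331, -0.223], TCP at [191.231, 488.94, 231.294] pointing down, gripper open.
Joint ranges: [-2.94, 2.94], [-0.97, 2.17], [0.19, 2.56], [-1.23, 4.37], [0.02, 3.11], [-2.88, 2.88]. Speed limits (rad/s): [2.39, 2.39, 3.01, 3.14, 3.14, 3.14].

## Interface

Orientations are given as a unit quaternion [w, x, y, z].
In Python, from rig import telemetry, optics, ctrl gives the robot as it stands.
- The arm moves only by the tool servo_tool, never from a script. Its argument "deltas" is a list of rows, each a list of 3 entries, a list of its own where there are three numbers: the shift along the tool's x, y, z in units of 20 cm (1.0 is 20 cm), then the turn, a rotation vector about the tool's x, y, z in units of 90 degrees (1.0 is 90 degrees), then the opening, from 0 (shut) to 1 (fully open). A call has 1 to 8 rows; each row shifts and turns the commanded pose from where the row before left it, along the tool's axes as they then stand; what a row does not reach is not made up. A row lasts 1/10 s, in which the tool goes at most 50 mm and 8.59 degrees, less where a joint would pass 70% of its speed; a pose out of reach is approached as far as the arm can. A call with a number of a shift or a turn outside -1 to 1 is refused whole. A call with a gripper value outside its range is refused whole. The fingers move at their own pace and stop on an object; "squeeze" is the grip in N (left out, the last holds). Time passes only in rows, so rows that do not move let the fingers close. It gives the time, the measured TCP pose, the force, the opening and the grip force at its end, in the units of the state.
- telemetry.sense(): the state, without advancing time (a new reading comes with each control period).
- optics.capture(name): name is "scene" or "top" or "wrist"; returns the picture (420x560x3 uint8, blue, green, red); there is no depth.
- optics.camera_model(name): a dict with "vfov" (degrees; the focal length in pixels is half the picture's height over the tangent of half this angle, whatever the lens; pixels are square), "cx", "cy" (the principal point, pixels), "R" (3x3) and "t" (3): a world point X has camera coordinates R X + t; the wrist camera has in their place "mount" (4x4, takes a point from camera to tool coordinates, whose origin is the TCP and whose axes are the flange's). Camera axes: x right, y down, z forward; pixel columns grow to the right and rows downward; lengths in mm; the calibration is good to about 2 mm. A picture is of the moment at which its call begins: read the wrist's pose just before it. camera_model takes no time and is no camera call.
- ctrl.finish_job(): hands the job in; it is judged then, once.
The state is a dict: "time_s": time; "joints": joint angles; "dq": joint speeds; "tau": joint torques, N m; "eef_pos": TCP position; "ee_rot": TCP orientation; "force": force on the tool from outside, world axes, zero at the start; "wrist_torque": the same for the moment, N m; "grip_width": opening from 0.0 (shut) to 1.0 (fully open); "grip_force": force on a finger pad.
Only numpy, scipy, OpenCV 4.12 (cv2) and the standard library are available. Lean on these libraries where they do the work, as an engineer would, in place of code of your own. Each camera call takes 0.05 s, during which the arm holds its last target. There are 200 camera calls.

## Working session

There is one attempt and no reset: what is moved stays moved. The work goes in short steps, Python scripts to look and compute and a tool call to move; the robot and the scene stay as the last step left them, time stands still between calls to the robot, and variables do not carry over. Pictures are saved under pics/ and viewed, at most 10 in all, crops included, and the job is handed in when it is done.

Besides the shell and the picture viewer there is one more tool, called after ">>>" by a JSON object that holds its "op" and its "data". servo_tool: Moves the arm, as the interface text tells. Its arguments: {"type":"object","properties":{"deltas":{"type":"array"},"squeeze":{"type":"number"}},"required":["deltas"]}

```bash
mkdir -p pics; ls; python3 - <<'E'
from rig import telemetry, optics
import cv2,numpy as np
s=telemetry.sense();print(s)
for n in("scene","top"):
    m=optics.camera_model(n);print(n,m);cv2.imwrite(f"pics/{n}0.png",optics.capture(n))
print(optics.camera_model("wrist"))
E
```

```text
pics
{'time_s': 0.0, 'joints': array([ 9.74636511e-01,  3.13450810e-01,  1.49843138e+00, -1.94628441e-05,
        1.33097291e+00, -2.23363818e-01]), 'dq': array([-0.00017949,  0.00111466, -0.0007936 ,  0.00113544, -0.00273417,
       -0.0014054 ]), 'tau': array([-5.42326707e-04, -4.12247837e+01, -2.59748071e+01, -1.81944720e-04,
        3.99039403e-03,  2.33872680e-05]), 'eef_pos': array([191.07073283, 488.72841564, 230.73679955]), 'ee_rot': array([-2.42804674e-04,  1.85318183e-01,  9.82678367e-01, -5.82733518e-04]), 'force': array([ 0.26494699,  0.54116297, -0.25433286]), 'wrist_torque': array([ 0.03451282, -0.02264338, -0.01644666]), 'grip_force': 0.0, 'grip_width': 0.9998913081605536}
scene {'vfov': 51.064570930007655, 'cx': 282.24192340783577, 'cy': 208.63422394122222, 'R': array([[ 0.76803745, -0.64033483, -0.00947515],
       [-0.35810477, -0.41716178, -0.83530654],
       [ 0.5309232 ,  0.64493981, -0.54970283]]), 't': array([-356.46464185,  307.76664336,  653.9683707 ])}
top {'vfov': 53.26593293471826, 'cx': 282.52043222774034, 'cy': 202.5320292629871, 'R': array([[ 0.02926362, -0.99943583, -0.01648206],
       [-0.9969131 , -0.02797998, -0.07335799],
       [ 0.07285543,  0.0185779 , -0.99716947]]), 't': array([ 91.60713229, 514.13475699, 877.52458441])}
{'vfov': 64.92913737994844, 'cx': 274.1581285565997, 'cy': 211.54251686668292, 'mount': array([[ 2.48819637e-04, -9.56326459e-01, -2.92300601e-01,
         7.47188409e+01],
       [ 9.99999858e-01,  3.75575347e-04, -3.77532718e-04,
        -1.32180824e-01],
       [ 4.70825427e-04, -2.92300465e-01,  9.56326417e-01,
        -1.42290083e+02],
       [ 0.00000000e+00,  0.00000000e+00,  0.00000000e+00,
         1.00000000e+00]])}
```

View pics/top0.png

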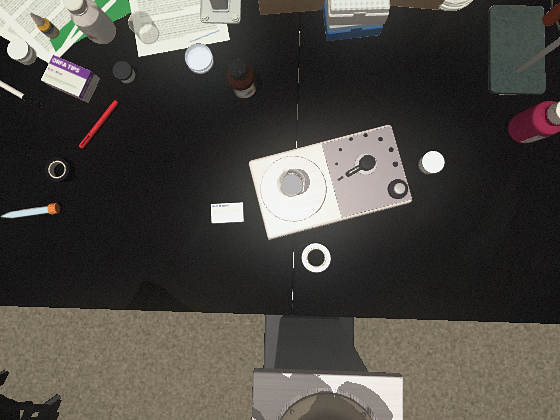

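View pics/scene0.png

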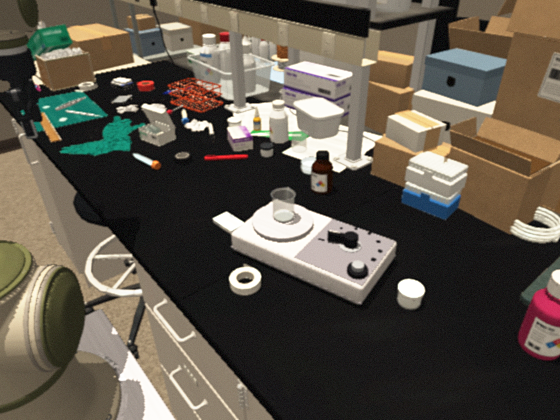

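The top view shows the stirrer with corners near (249,160), (391,125), (412,203) and (268,238). The hub is at (366,162), the lever points to about (346,177), the button is at (398,188), and the dots arc round the hub. The scene view agrees with this, and nothing stands over the panel.

```bash
cat > h.py <<'E'
import numpy as np, cv2
from scipy.spatial.transform import Rotation as Rn
from rig import telemetry, optics
def ray(m,uv,z,R=None,t=None):
    f=210/np.tan(np.radians(m['vfov']/2))
    R=m['R'] if R is None else R; t=m['t'] if t is None else t
    c=-R.T@t; d=R.T@np.array([(uv[0]-m['cx'])/f,(uv[1]-m['cy'])/f,1]); return c+d*(z-c[2])/d[2]
E
python3 - <<'E'
from h import *
m=optics.camera_model("top");im=cv2.imread("pics/top0.png")
g=cv2.cvtColor(im,cv2.COLOR_BGR2GRAY)
mask=(g>90).astype(np.uint8)
mask=cv2.morphologyEx(mask,cv2.MORPH_CLOSE,np.ones((3,3)))
cs,_=cv2.findContours(mask,cv2.RETR_EXTERNAL,cv2.CHAIN_APPROX_NONE)
c=[c for c in cs if cv2.pointPolygonTest(c,(300,215),False)>0][0]
P=np.array([ray(m,p[0],55)[:2] for p in c],np.float32)
(r)=cv2.minAreaRect(P);print("rect",r, cv2.boxPoints(r))
# dark blobs on panel
sub=cv2.resize(im[115:215,310:420],None,fx=6,fy=6,interpolation=cv2.INTER_CUBIC);cv2.imwrite("pics/crop.png",sub)
d=(g<75).astype(np.uint8); inside=np.zeros_like(d);cv2.drawContours(inside,[c],-1,1,-1);inside=cv2.erode(inside,np.ones((3,3)))
n,l,st,ce=cv2.connectedComponentsWithStats(d*inside)
for i in range(1,n):print(st[i],ce[i].round(1),ray(m,ce[i],56)[:2].round(1))
E
```

```text
rect ((562.313232421875, 12.252944946289062), (183.54991149902344, 306.9813537597656), 16.28992462158203) [[ 431.1688   133.83899]
 [ 517.2764  -160.81848]
 [ 693.45764 -109.3331 ]
 [ 607.35004  185.32437]]
[364 133   3   4  10] [365.  134.8] [654.2 -61.2]
[378 137   5   4  14] [380.  138.5] [647.2 -92.3]
[349 138   4   3   8] [350.6 138.8] [645.1 -31.6]
[389 147   4   5  17] [390.6 149.1] [ 625.5 -114.3]
[339 148   3   3   7] [340.  149.3] [622.5 -10.1]
[346 155  29  22 221] [363.6 164.4] [592.3 -59.3]
[336 163   2   2   4] [336.5 163.5] [592.6  -3.5]
[393 162   5   5  23] [395.  163.8] [ 595.1 -123.7]
[341 177   2   2   2] [341.5 177.5] [563.7 -14.3]
[339 179   1   1   1] [339. 179.] [560.5  -9.2]
[388 179  20  20 193] [396.4 188.8] [ 543.4 -127.1]
```

View pics/crop.png

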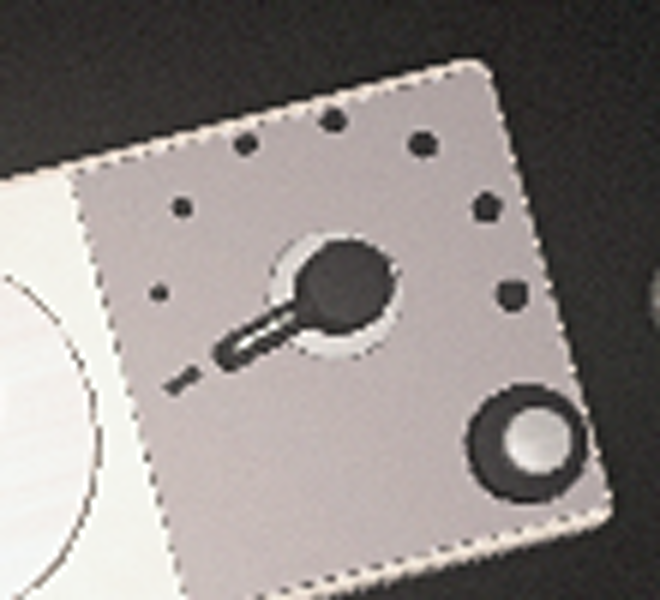

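The crop shows the lever at the bar-shaped zero mark, so position 0. Dots 1 to 7 follow clockwise, and the fifth dot is at crop (423,143), which is image (380,138.5). From the dots, the axis is at about (594,-63.5). The lever points at 121.5° world and has to end at -28.5°. I'll turn and close first, then go above the approach point.

>>> {"op": "servo_tool", "data": {"deltas": [[[0,0,0],[0,0,0.0825],0],[[0,0,0],[0,0,0.0825],0],[[0,0,0],[0,0,0.0825],0],[[0,0,0],[0,0,0.0825],0],[[0,0,0],[0,0,0.0825],0],[[-0.23,0.007,0],[0,0,0],0],[[-0.23,0.007,0],[0,0,0],0],[[-0.23,0.007,0],[0,0,0],0]], "squeeze": 30}}

```text
time_s: 0.9
eef_pos: [267.2, 372.0, 230.9]
ee_rot: [-0.0, 0.488, 0.873, -0.0]
force: [0.7, -0.1, 0.2]
grip_width: 0.003
grip_force: 0.0
```

>>> {"op": "servo_tool", "data": {"deltas": [[[-0.23,0.007,0],[0,0,0],0],[[-0.23,0.007,0],[0,0,0],0],[[-0.23,0.007,0],[0,0,0],0],[[-0.23,0.007,0],[0,0,0],0],[[-0.23,0.007,0],[0,0,0],0],[[-0.23,0.007,0],[0,0,0],0],[[-0.23,0.007,0],[0,0,0],0],[[-0.23,0.007,0],[0,0,0],0]]}}

```text
time_s: 1.7
eef_pos: [469.5, 63.8, 231.2]
ee_rot: [-0.0, 0.489, 0.872, -0.0]
force: [0.8, 2.0, 0.2]
grip_width: 0.003
grip_force: 0.0
```

>>> {"op": "servo_tool", "data": {"deltas": [[[-0.23,0.007,0],[0,0,0],0],[[-0.23,0.007,0],[0,0,0],0],[[-0.23,0.007,0],[0,0,0],0],[[0,0,0],[0,0,0],0],[[0,0,0],[0,0,0],0]]}}

```text
time_s: 2.2
eef_pos: [544.4, -50.2, 230.6]
ee_rot: [-0.001, 0.489, 0.872, -0.0]
force: [-0.4, -1.2, -0.0]
grip_width: -0.0
grip_force: 0.0
```

```bash
cat >> h.py <<'E'
def wrist(name):
    s=telemetry.sense();im=optics.capture("wrist");cv2.imwrite(f"pics/{name}.png",im)
    m=optics.camera_model("wrist");w,x,y,z=s['ee_rot'];Rt=Rn.from_quat([x,y,z,w]).as_matrix()
    M=m['mount'];Rc=Rt@M[:3,:3];c=Rt@M[:3,3]+s['eef_pos'];return s,im,m,Rc.T,-Rc.T@c
def blobs(im,thr,m,R,t,z=56):
    g=cv2.cvtColor(im,cv2.COLOR_BGR2GRAY);n,l,st,ce=cv2.connectedComponentsWithStats((g<thr).astype(np.uint8))
    for i in range(1,n):
        if 60<st[i][4]<6000: print(st[i],ce[i].round(1),ray(m,ce[i],z,R,t)[:2].round(1))
E
python3 - <<'E'
from h import *
s,im,m,R,t=wrist("w1");blobs(im,70,m,R,t)
E
```

```text
[ 173   15   34   38 1012] [189.4  33.2] [409.4  29.6]
[ 223  158  104   95 4679] [275.3 208.8] [555.  -66.3]
[331 268  10   9  65] [335.4 271.8] [646.  -92.5]
```

View pics/w1.png

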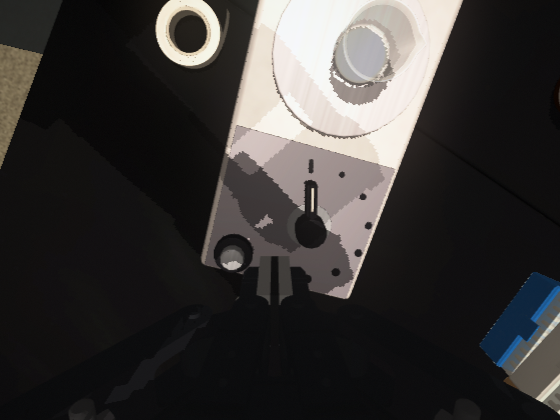

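The wrist view shows the lever lined up with the zero mark at (311,165), and the closed fingers clear of it. The fifth dot at (335,272) casts to (646,-92.5), the same as from the top camera. Descending.

>>> {"op": "servo_tool", "data": {"deltas": [[[0,0,0.2],[0,0,0],0],[[0,0,0.2],[0,0,0],0],[[0,0,0.2],[0,0,0],0],[[0,0,0.15],[0,0,0],0],[[0,0,0.05],[0,0,0],0],[[0,0,0.025],[0,0,0],0],[[0,0,0],[0,0,0],0],[[0,0,0],[0,0,0],0]]}}

```text
time_s: 3.05
eef_pos: [545.3, -49.8, 67.8]
ee_rot: [0.001, 0.488, 0.873, 0.0]
force: [-0.4, 0.8, 0.5]
grip_width: 0.0
grip_force: 0.0
```

>>> {"op": "servo_tool", "data": {"deltas": [[[0,0.02,0],[0,0,0],0],[[0,0.02,0],[0,0,0],0],[[0,0,0],[0,0,0],0]]}}

```text
time_s: 3.35
eef_pos: [552.0, -45.4, 66.7]
ee_rot: [0.001, 0.488, 0.873, 0.0]
force: [-0.9, -0.5, 0.4]
grip_width: 0.002
grip_force: 0.0
```

>>> {"op": "servo_tool", "data": {"deltas": [[[0,0.015,0],[0,0,0],0],[[0,0,0],[0,0,0],0]]}}

```text
time_s: 3.55
eef_pos: [554.2, -43.9, 66.3]
ee_rot: [0.0, 0.488, 0.873, 0.0]
force: [0.4, 0.2, 0.3]
grip_width: 0.003
grip_force: 0.0
```

>>> {"op": "servo_tool", "data": {"deltas": [[[0,0.015,0],[0,0,0],0],[[0,0,0],[0,0,0],0]]}}

```text
time_s: 3.75
eef_pos: [556.7, -42.4, 66.3]
ee_rot: [0.0, 0.488, 0.873, 0.0]
force: [-0.5, -0.5, 0.1]
grip_width: -0.001
grip_force: 0.0
```

>>> {"op": "servo_tool", "data": {"deltas": [[[0,0.015,0],[0,0,0],0],[[0,0,0],[0,0,0],0]]}}

```text
time_s: 3.95
eef_pos: [559.1, -40.8, 66.2]
ee_rot: [-0.0, 0.488, 0.873, -0.0]
force: [-1.3, 0.4, 0.3]
grip_width: 0.001
grip_force: 0.4
```

>>> {"op": "servo_tool", "data": {"deltas": [[[0,0.01,0],[0,0,0],0],[[0,0,0],[0,0,0],0]]}}

```text
time_s: 4.15
eef_pos: [560.6, -39.8, 66.2]
ee_rot: [-0.0, 0.488, 0.873, -0.0]
force: [-2.3, -1.1, 0.9]
grip_width: -0.001
grip_force: 1.2
```

>>> {"op": "servo_tool", "data": {"deltas": [[[0,0.01,0],[0,0,0],0],[[0,0,0],[0,0,0],0]]}}

```text
time_s: 4.35
eef_pos: [562.3, -38.7, 66.2]
ee_rot: [-0.0, 0.488, 0.873, -0.0]
force: [-3.3, 0.3, -0.4]
grip_width: 0.006
grip_force: 1.7
```

>>> {"op": "servo_tool", "data": {"deltas": [[[0,0.01,0],[0,0,0],0],[[0,0,0],[0,0,0],0]]}}

```text
time_s: 4.55
eef_pos: [564.4, -37.6, 66.3]
ee_rot: [0.0, 0.488, 0.873, 0.0]
force: [-2.2, 0.8, 0.2]
grip_width: 0.001
grip_force: 0.9
```

>>> {"op": "servo_tool", "data": {"deltas": [[[0,0.01,0],[0,0,0],0],[[0,0,0],[0,0,0],0]]}}

```text
time_s: 4.75
eef_pos: [566.6, -36.8, 66.5]
ee_rot: [0.001, 0.488, 0.873, 0.0]
force: [-0.3, 0.5, -0.1]
grip_width: -0.001
grip_force: 0.0
```

Contact came at about 17.5 mm offset, and the lever snapped on to position 1. I'll align the tool and then follow an arc about the axis in 5° steps.

>>> {"op": "servo_tool", "data": {"deltas": [[[0,0,0],[0,0,0.061],0],[[0,0,0],[0,0,0.061],0],[[0.012,-0.0055,0],[0,0,0],0],[[0.007,0.0165,0],[0,0,0.0556],0],[[0.007,0.0165,0],[0,0,0.0556],0],[[0.007,0.0165,0],[0,0,0.0556],0],[[0.007,0.0165,0],[0,0,0.0556],0],[[0,0,0],[0,0,0],0]]}}

```text
time_s: 5.55
eef_pos: [575.7, -26.3, 66.4]
ee_rot: [0.0, 0.703, 0.711, 0.0]
force: [-0.9, -0.8, 0.9]
grip_width: -0.004
grip_force: 0.7
```

```bash
cat >> h.py <<'E'
def where():
    s=telemetry.sense();w,x,y,z=s['ee_rot'];Rt=Rn.from_quat([x,y,z,w]).as_matrix()
    d=s['eef_pos']-[594,-63.5,66];print("psi",np.degrees(np.arctan2(Rt[1,0],Rt[0,0])),"tool-frame rel axis",(Rt.T@d).round(2),s['force'].round(1),s['time_s'])
E
python3 -c "
from h import *
where()"
```

```text
psi 90.62667162765258 tool-frame rel axis [ 37.36 -17.87  -0.38] [-0.9 -0.8  0.9] 5.55
```

Tracking is accurate and contact is at 90.6°. I'll carry on 80° to about 10°, which should bring it to position 4.

>>> {"op": "servo_tool", "data": {"deltas": [[[0.007,0.0165,0],[0,0,0.0556],0],[[0.007,0.0165,0],[0,0,0.0556],0],[[0.007,0.0165,0],[0,0,0.0556],0],[[0.007,0.0165,0],[0,0,0.0556],0],[[0.007,0.0165,0],[0,0,0.0556],0],[[0.007,0.0165,0],[0,0,0.0556],0],[[0.007,0.0165,0],[0,0,0.0556],0],[[0.007,0.0165,0],[0,0,0.0556],0]]}}

```text
time_s: 6.35
eef_pos: [603.1, -23.3, 66.3]
ee_rot: [-0.0, 0.904, 0.427, -0.0]
force: [-2.6, 1.3, 0.9]
grip_width: 0.0
grip_force: 1.5
```

>>> {"op": "servo_tool", "data": {"deltas": [[[0.007,0.0165,0],[0,0,0.0556],0],[[0.007,0.0165,0],[0,0,0.0556],0],[[0.007,0.0165,0],[0,0,0.0556],0],[[0.007,0.0165,0],[0,0,0.0556],0],[[0.007,0.0165,0],[0,0,0.0556],0],[[0.007,0.0165,0],[0,0,0.0556],0],[[0,0,0],[0,0,0],0],[[0,0,0],[0,0,0],0]]}}

```text
time_s: 7.15
eef_pos: [622.1, -33.8, 66.3]
ee_rot: [0.0, 0.984, 0.18, 0.0]
force: [-0.1, 1.2, 1.1]
grip_width: 0.001
grip_force: 0.4
```

```bash
python3 - <<'E'
from h import *
where()
im=optics.capture("scene");cv2.imwrite("pics/s2.png",cv2.resize(im[180:310,220:420],None,fx=4,fy=4,interpolation=cv2.INTER_CUBIC))
E
```

```text
psi 20.72058620941922 tool-frame rel axis [ 36.79 -17.79  -0.33] [-0.1  1.2  1.1] 7.15
```

View pics/s2.png

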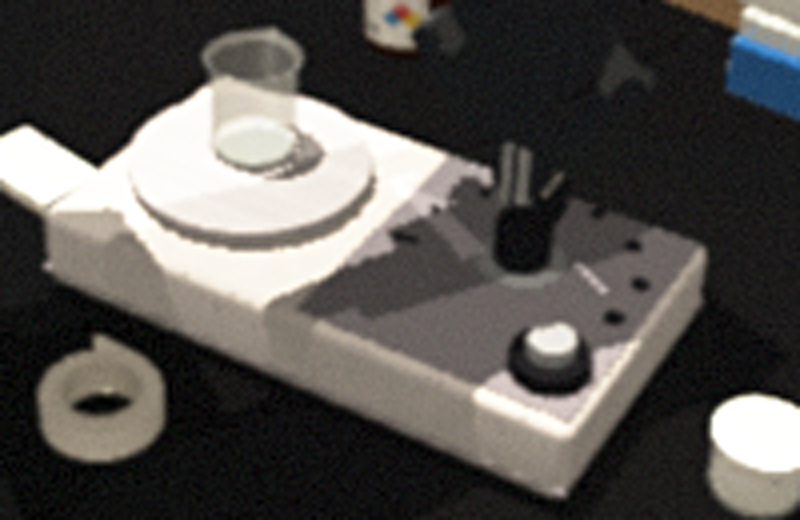

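The scene view shows the lever's white line at (553,185), between dots 3 and 4, with dots 4 to 7 visible at (600,212), (633,245), (640,285) and (613,317). So it is on its way to position 4, as expected. Continuing to ψ≈0 and then more finely.

>>> {"op": "servo_tool", "data": {"deltas": [[[0.007,0.0165,0],[0,0,0.0556],0],[[0.007,0.0165,0],[0,0,0.0556],0],[[0.007,0.0165,0],[0,0,0.0556],0],[[0.007,0.0165,0],[0,0,0.0556],0],[[0,0,0],[0,0,0],0],[[0,0,0],[0,0,0],0]]}}

```text
time_s: 7.8
eef_pos: [630.5, -45.3, 66.3]
ee_rot: [0.0, 1.0, 0.006, 0.0]
force: [-0.3, 1.1, 0.2]
grip_width: 0.003
grip_force: 0.5
```

>>> {"op": "servo_tool", "data": {"deltas": [[[0.0037,0.0082,0],[0,0,0.0278],0],[[0.0037,0.0082,0],[0,0,0.0278],0],[[0,0,0],[0,0,0],0]]}}

```text
time_s: 8.1
eef_pos: [631.9, -48.3, 66.3]
ee_rot: [-0.0, 0.999, -0.039, 0.0]
force: [0.5, 2.9, 0.2]
grip_width: 0.0
grip_force: 1.3
```

>>> {"op": "servo_tool", "data": {"deltas": [[[0.0037,0.0082,0],[0,0,0.0278],0],[[0.0037,0.0082,0],[0,0,0.0278],0],[[0,0,0],[0,0,0],0]]}}

```text
time_s: 8.4
eef_pos: [633.0, -52.0, 66.3]
ee_rot: [-0.0, 0.997, -0.082, 0.0]
force: [0.5, 2.1, 0.0]
grip_width: 0.001
grip_force: 1.0
```

>>> {"op": "servo_tool", "data": {"deltas": [[[0.0037,0.0082,0],[0,0,0.0278],0],[[0.0037,0.0082,0],[0,0,0.0278],0],[[0,0,0],[0,0,0],0]]}}

```text
time_s: 8.7
eef_pos: [633.9, -56.0, 66.3]
ee_rot: [0.0, 0.992, -0.126, 0.0]
force: [-0.0, -0.5, 0.1]
grip_width: 0.0
grip_force: 0.0
```

>>> {"op": "servo_tool", "data": {"deltas": [[[0.0037,0.0082,0],[0,0,0.0278],0],[[0,0,0],[0,0,0],0],[[0,0,0],[0,0,0],0]]}}

```text
time_s: 9.0
eef_pos: [634.2, -57.4, 66.3]
ee_rot: [0.0, 0.989, -0.147, -0.0]
force: [-1.0, -0.0, -0.1]
grip_width: 0.002
grip_force: 0.0
```

```bash
python3 -c "
from h import *
where()"
```

```text
psi -16.910029455754916 tool-frame rel axis [ 36.66 -17.48  -0.28] [-1.  -0.  -0.1] 9.0
```

The force dropped to zero at ψ≈-14°, so it snapped on to position 5. I'll back off, lift and check.

>>> {"op": "servo_tool", "data": {"deltas": [[[0,-0.04,0],[0,0,0],0],[[0,-0.04,0],[0,0,0],0],[[0,0,-0.1],[0,0,0],0],[[0,0,-0.19],[0,0,0],0],[[0,0,-0.19],[0,0,0],0],[[0,0,-0.19],[0,0,0],0],[[0,0,0],[0,0,0],0],[[0,0,0],[0,0,0],0]]}}

```text
time_s: 9.8
eef_pos: [639.1, -41.5, 200.7]
ee_rot: [0.0, 0.989, -0.148, 0.001]
force: [-0.7, -1.1, 0.1]
grip_width: -0.001
grip_force: 0.0
```

```bash
python3 - <<'E'
from h import *
s,im,m,R,t=wrist("w2");blobs(im,60,m,R,t)
print(s['eef_pos'])
E
```

```text
[  2 148  11  12  74] [  7.4 153.8] [743.5 167.1]
[323 169  10  11  79] [327.1 173.8] [646.  -92.4]
[288 171   9  10  72] [291.9 175.8] [653.2 -62.4]
[353 185  10  10  76] [357.7 189.9] [ 623.9 -115. ]
[ 296  189   37   74 1550] [315.2 232.6] [595.7 -68.3]
[369 212  12  12 101] [374.4 217.4] [ 594.2 -123.9]
[370 247  45  43 865] [388.8 264.1] [ 544.1 -127.3]
[639.08814359 -41.46159872 200.67284091]
```

View pics/w2.png

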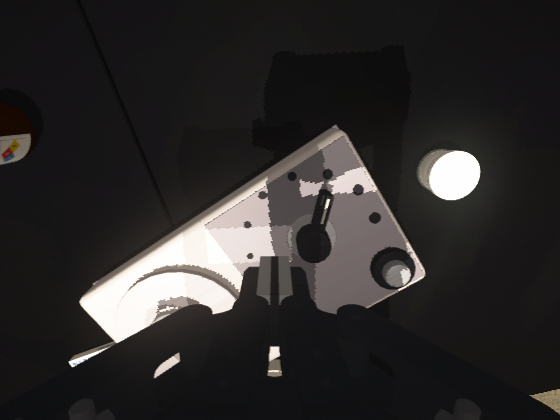

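The wrist view shows the lever at (327,200) pointing straight at the fifth dot (327,174), with the fingers clear. The steel button top is near (397,273). I'll triangulate it from two views.

```bash
python3 - <<'E'
from h import *
s,im,m,R,t=wrist("w3")
mt=optics.camera_model("top");it=cv2.imread("pics/top0.png")
def steel(im,box,thr):
    x0,y0,x1,y1=box;g=cv2.cvtColor(im,cv2.COLOR_BGR2GRAY)[y0:y1,x0:x1]
    n,l,st,ce=cv2.connectedComponentsWithStats((g>thr).astype(np.uint8))
    for i in range(1,n):
        if st[i][4]>15:print(st[i],ce[i]+[x0,y0])
steel(im,(380,258,412,288),100);steel(it,(389,180,408,197),110)
for z in(60,70,80,90):print(z,ray(m,(397,273),z,R,t)[:2].round(1),ray(mt,(399.7,188.3),z)[:2].round(1))
E
```

```text
[  6   7  26  23 458] [398.96724891 275.80567686]
[ 5  3 11 11 99] [399.08080808 188.        ]
60 [ 534.8 -131.7] [ 544.2 -132.7]
70 [ 541.1 -129.3] [ 543.  -130.1]
80 [ 547.3 -126.9] [ 541.9 -127.5]
90 [ 553.5 -124.5] [ 540.7 -124.9]
```

>>> {"op": "servo_tool", "data": {"deltas": [[[-0.083,0.139,0],[0,0,0],0],[[-0.083,0.139,0],[0,0,0],0],[[-0.083,0.139,0],[0,0,0],0],[[-0.083,0.139,0],[0,0,0],0],[[0,0,0.2],[0,0,0],0],[[0,0,0.2],[0,0,0],0],[[0,0,0.15],[0,0,0],0],[[0,0,0],[0,0,0],0]]}}

```text
time_s: 10.7
eef_pos: [540.2, -127.7, 85.7]
ee_rot: [-0.001, 0.989, -0.148, -0.005]
force: [-0.2, 0.6, 0.6]
grip_width: 0.005
grip_force: 0.0
```

>>> {"op": "servo_tool", "data": {"deltas": [[[0,0,0.02],[0,0,0],0],[[0,0,0.02],[0,0,0],0],[[0,0,0],[0,0,0],0]]}}

```text
time_s: 11.0
eef_pos: [543.2, -129.0, 83.0]
ee_rot: [0.0, 0.989, -0.148, 0.001]
force: [0.0, -0.5, 0.9]
grip_width: -0.002
grip_force: 0.0
```

>>> {"op": "servo_tool", "data": {"deltas": [[[0,0,0.015],[0,0,0],0],[[0,0,0],[0,0,0],0]]}}

```text
time_s: 11.2
eef_pos: [542.8, -129.0, 79.5]
ee_rot: [0.0, 0.989, -0.148, 0.0]
force: [0.0, -0.1, -0.5]
grip_width: 0.001
grip_force: 0.0
```

>>> {"op": "servo_tool", "data": {"deltas": [[[0,0,0.015],[0,0,0],0],[[0,0,0],[0,0,0],0]]}}

```text
time_s: 11.4
eef_pos: [543.0, -129.0, 76.3]
ee_rot: [0.0, 0.989, -0.148, 0.0]
force: [-0.0, -0.1, 2.0]
grip_width: 0.001
grip_force: 0.9
```

>>> {"op": "servo_tool", "data": {"deltas": [[[0,0,0.012],[0,0,0],0],[[0,0,0.008],[0,0,0],0],[[0,0,0],[0,0,0],0]]}}

```text
time_s: 11.7
eef_pos: [543.0, -129.0, 72.4]
ee_rot: [0.0, 0.989, -0.148, 0.0]
force: [0.2, 0.2, 3.9]
grip_width: 0.002
grip_force: 2.0
```

>>> {"op": "servo_tool", "data": {"deltas": [[[0,0,0.007],[0,0,0],0],[[0,0,0],[0,0,0],0]]}}

```text
time_s: 11.9
eef_pos: [543.0, -129.0, 71.1]
ee_rot: [0.0, 0.989, -0.148, 0.0]
force: [-0.4, -0.7, 4.3]
grip_width: 0.001
grip_force: 2.4
```

>>> {"op": "servo_tool", "data": {"deltas": [[[0,0,0.004],[0,0,0],0],[[0,0,0],[0,0,0],0]]}}

```text
time_s: 12.1
eef_pos: [543.0, -129.1, 71.0]
ee_rot: [0.0, 0.989, -0.148, 0.0]
force: [-2.0, 0.7, 10.0]
grip_width: -0.0
grip_force: 5.4
```

The button reached its end stop: force rose to 10 N with no further travel. Now releasing straight up.

>>> {"op": "servo_tool", "data": {"deltas": [[[0,0,-0.03],[0,0,0],0],[[0,0,-0.1],[0,0,0],0],[[0,0,-0.2],[0,0,0],0],[[0,0,-0.2],[0,0,0],0],[[0,0,-0.15],[0,0,0],0],[[0,0,0],[0,0,0],0],[[0,0,0],[0,0,0],0]]}}

```text
time_s: 12.8
eef_pos: [542.5, -128.8, 205.6]
ee_rot: [-0.0, 0.989, -0.148, -0.0]
force: [0.8, 0.8, -0.1]
grip_width: 0.001
grip_force: 0.0
```

```bash
python3 - <<'E'
from h import *
s,im,m,R,t=wrist("w4")
E
```

```text
(no output)
```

View pics/w4.png

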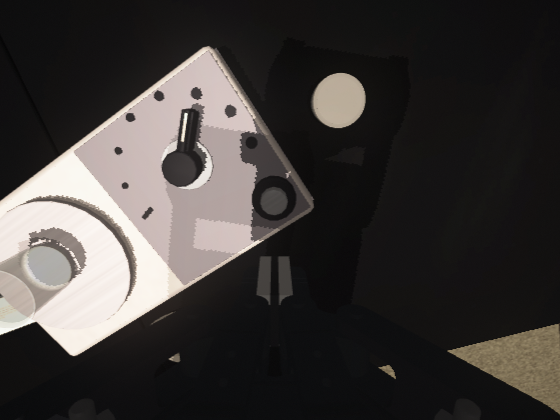

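The lever at (188,125) still points at the fifth dot (196,93), the button at (275,199) is released, and the fingers are clear. The jar and beaker are in place.

```bash
python3 -c "
from rig import ctrl
print(ctrl.finish_job())"
```

```text
the job is handed in; nothing more can be done
None
```

The selector rests at the fifth dot, and I then pressed the start button to its stop and let it come up; nothing else was touched, and I handed the job in at about 13 s.

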